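# Clear the exposure unit's lid and hold it at the loading mark

### The job

Loose board chips are lying on the shut lid of the plate exposure unit: wipe them off its end into the steel tray with the scraper block, not with the gripper, and stand the scraper back on its foot on the table. Then lift the sprung lid by its front handle to the long loading mark on the quadrant, not past it, and finish while still holding it there, so that a colleague can slide a plate in under it. Leave the other things on the table alone, and do not lift the lid while chips are on it.

Things in the scene. Friction and masses are not known exactly. Their poses are not given: they have to be found in the camera images.
- unit: Plate exposure unit, fixed grey steel box 214 mm deep (x), 284 wide (y), 83 high, with a white lid. Origin: centre of underside, 3 mm above the table (on the mat); x from its front (dial, handle, robot's side) to its back (hinges), y to its left end (quadrant), z up. Shut lid: 226 deep, 300 wide, 18 thick, centred, overhanging each end by 8 mm, flat top 105 mm above the origin.
- lid (a joint): Lid angle about its spring hinge: 0 shut, growing as the front edge rises (limit 1.3 rad). Its pointer meets the long loading mark at 0.60 rad (34 degrees). Coil springs and the lid's weight press it shut with about 1.7 N m at 0 and 2.2 N m at the mark (7 to 9 N at the handle); let go, it shuts.
- hinge (a point): Middle of the hinge line, which runs along the unit's y axis: 113 mm behind the unit's origin (+x) and 87 mm above it, level with the lid's underside.
- handle_grip (a point): Centre of the lid's black pull handle, a straight tab 26 mm wide (y), 16 thick, 48 long, standing out from the middle of the lid's front edge; the point is 30 mm out. Pinch the 26 mm width here from above; the tab may pivot between the pads. Shut, it lies 143 mm in front of the unit's origin and 96 mm above it (256 mm in front of the hinge line, 9 mm above it).
- pointer (a point): Dark needle on the left end of the lid that sweeps over the quadrant's rim, 66 mm from the hinge line.
- mark (a point): Outer end of the long thick loading mark (other ticks are short, thin), 63 mm from the hinge line at 0.60 rad. The quadrant, a fixed aluminium plate 3 mm thick, stands at y = +153 to +156 mm of the unit, from x = +50 mm to the hinge line (x = +113), up to 63 mm above it; keep scraper and chips in front of it.
- scraper: Beech scraper block 130 mm long (x), 28 thick (y), 55 high, about 0.13 kg, on a rubber foot strip 12 mm high, 22 thick; stands on the mat (3 mm above the table) left or right of the unit. Origin: centre of underside. With its length along the unit's x and its middle at the unit's x = -30 mm, one stroke along the unit's y sweeps all chips; the foot may clear the lid by up to 4 mm.
- tray: Open steel tray, loose, 180 mm (x) by 110 mm (y) by 50 mm high, walls and floor 6 mm, standing against the left or the right end of the unit, under the lid's overhang, its x axis along the unit's. Origin: centre of its underside. 0.6 kg.
- carton: Bystander: closed cardboard carton of plates, 180 by 105 by 60 mm high, standing against the other end of the unit. Origin: centre of its underside.
- chip0: Chip of grey binder's board 36 by 28 mm, 8 mm thick, 10 g, lying on the lid; origin: centre of its underside. All four lie within x = -85 to +25 mm and y = -125 to +125 mm of the unit's frame.
- chip1: Chip of grey board 46 by 18 mm, 8 mm thick, as chip0.
- chip2: Chip of grey board 34 by 30 mm, 8 mm thick, as chip0.
- chip3: Chip of grey board 40 by 22 mm, 8 mm thick, as chip0.
- knife: Bystander: utility knife, 155 mm long, 28 mm wide, 22 mm high, on the mat on the side where the scraper is not. Origin: centre of its underside.
- notebook: Bystander: small cloth-bound notebook 84 by 114 by 18 mm lying on the mat behind the tray or carton at the unit's left. Origin: centre of its underside.
There are look-alikes about, which are no part of the job. What is shaped like the chip3 but pink is not meant. Several things have the shape of the scraper; the one meant has the colours described above.

How it is judged:
By the outcome, as a careful person would: the job done as asked, in the order asked, and still so for the second after the job is handed in, while the arm keeps its last pose, push and grip.
It also fails if it takes over 61 s, if anything falls off the work surface, if the arm or the gripper's body presses on something with over 40 N, if the wrist force passes 120 N, or if a joint passes its speed limit or range.

### The arm

A 7-joint arm with a two-finger parallel gripper is mounted at the origin on the work surface. World frame = base frame: x ahead of the robot, y to its left, z up, the work surface at z = 0. Lengths are in mm, angles in rad, forces in N, time in s.
With the tool pointing down it reaches from about 400 to 875 mm from the base axis. Payload 4.4 kg.
Tool frame: the origin (TCP) lies at the very end of the fingers, on their centre line; the grasp point (between the pads) lies 19 mm behind it; y points along the fingers, z is the direction in which the jaws open and shut, and the axes are right-handed (so a half turn about y gives the same grasp; the last joint's range is limited). The gripper opens to 85 mm and grips with 20 to 120 N. Pads are 22 mm wide; open, the fingers measure 114 mm over their backs; the gripper's body (76 mm by 85 mm) begins 54 mm behind the grasp point. The pads swing forward as they close: fully open they stand 13 mm farther back than shut.
Start: joints at [1.213, 0.628, 0.038, 1.517, -0.027, 0.996, -0.02], TCP at [187.017, -622.529, 231.313] pointing down, gripper open.
Joint ranges: [-3.06, 3.06], [-0.37, 2.12], [-1.25, 1.32], [0.18, 2.47], [-1.1, 4.24], [0.23, 1.98], [-2.94, 2.94]. Speed limits (rad/s): [2.57, 2.57, 3.14, 3.14, 3.14, 3.14, 3.14].

### API

Orientations are given as [roll, pitch, yaw] about the fixed x, y, z axes, in that order (R = Rz(yaw) Ry(pitch) Rx(roll)).
In Python, from cell import * gives the robot as it stands.
- The arm moves only by the tool apply_moves, never from a script. Its argument "targets" is a list of rows, each a list of 6 numbers: the shift along the tool's x, y, z in units of 40 mm (1.0 is 40 mm), then the turn, a rotation vector about the tool's x, y, z in units of 8 degrees (1.0 is 8 degrees). A call has 1 to 12 rows; each row shifts and turns the commanded pose from where the row before left it, along the tool's axes as they then stand; what a row does not reach is not made up. A row lasts 1/8 s, in which the tool goes at most 62.5 mm and 10.7 degrees, less where a joint would pass 70% of its speed; a pose out of reach is approached as far as the arm can. A call is refused whole if a number of a shift passes 1 or a number of a turn 1, either way. A call with a gripper value outside its range is refused whole. "jaw" is the gripper command: -1 is shut, 1 is fully open, values between are in proportion, set as the call begins (left out, the last holds). The fingers move at their own pace and stop on an object; the grip force is fixed at half the most. Time passes only in rows, so rows that do not move let the fingers close. It gives the time, the measured TCP pose, the force and the opening at its end, in the units of the state.
- read_state(): the state, without advancing time (a new reading comes with each control period).
- get_image(name): name is "side" or "top" or "wrist"; returns the picture (400x640x3 uint8, red, green, blue); there is no depth.
- calibration(name): a dict with "fx", "fy", "cx", "cy" (pixels), "world_from_camera" (4x4, takes a point from camera to world coordinates). Camera axes: x right, y down, z forward; pixel columns grow to the right and rows downward; lengths in mm; the calibration is good to about 2 mm. A picture is of the moment at which its call begins: read the wrist's pose just before it. calibration takes no time and is no camera call; for the wrist camera it gives the pose at the moment of the call.
- finish_job(): hands the job in, once; it reports no verdict.
The state is a dict: "clock": time; "qpos": joint angles; "qd": joint speeds; "tau": joint torques, N m; "eef_pos": TCP position; "tool_rot": TCP orientation; "force": force on the tool from outside, world axes, zero at the start; "torque": the same for the moment, N m; "width": finger opening in mm.
Only numpy, scipy, OpenCV 4.12 (cv2) and the standard library are available. Lean on these libraries where they do the work, as an engineer would, in place of code of your own. Each camera call takes 0.05 s, during which the arm holds its last target. There are 200 camera calls.

## Working session

There is one attempt and no reset: what is moved stays moved. The work goes in short steps, Python scripts to look and compute and a tool call to move; the robot and the scene stay as the last step left them, time stands still between calls to the robot, and variables do not carry over. Pictures are saved under pics/ and viewed, about 8 in all and at most 12, crops included, and the job is handed in when it is done.

Besides the shell and the picture viewer there is one more tool, called after "Emit:" as name([rows], argument=value, ...), one row to a line, values as JSON. apply_moves: Moves the arm, as the interface text tells. Its arguments: {"type":"object","properties":{"targets":{"type":"array"},"jaw":{"type":"number"}},"required":["targets"]}

```bash
ls; mkdir -p pics; python3 - <<'E'
from cell import *
import cv2,numpy as np
for n in ["top","side"]:
    cv2.imwrite(f"pics/{n}0.png",get_image(n)[:,:,::-1])
    c=calibration(n); print(n,c["fx"],c["fy"],c["cx"],c["cy"]); print(np.round(c["world_from_camera"],4).tolist())
s=read_state(); print({k:np.round(v,3).tolist() for k,v in s.items()})
E
```

```text
pics
top 474.1288001878633 474.1288001878633 323.2797905001055 201.26584351398856
[[-0.0134, -0.9959, 0.0892, 340.4241], [-0.9999, 0.013, -0.0046, 91.1386], [0.0034, -0.0893, -0.996, 1372.8739], [0.0, 0.0, 0.0, 1.0]]
side 517.5967157792848 517.5967157792848 310.0934372944445 200.92499535494588
[[-0.9736, -0.1071, 0.2018, 118.7443], [-0.2274, 0.539, -0.811, 1470.4625], [-0.0219, -0.8354, -0.5491, 1031.8653], [0.0, 0.0, 0.0, 1.0]]
{'clock': 0.1, 'qpos': [1.213, 0.629, 0.038, 1.518, -0.027, 0.996, -0.02], 'qd': [0.001, -0.002, -0.0, -0.002, -0.001, -0.001, 0.001], 'tau': [0.004, -56.453, 1.232, -19.397, 0.012, 0.005, -0.0], 'eef_pos': [186.888, -621.977, 230.496], 'tool_rot': [-1.572, -0.0, -2.85], 'force': [-0.213, 0.012, -0.885], 'torque': [0.041, -0.023, -0.054], 'width': 85.227}
```

View pics/top0.png

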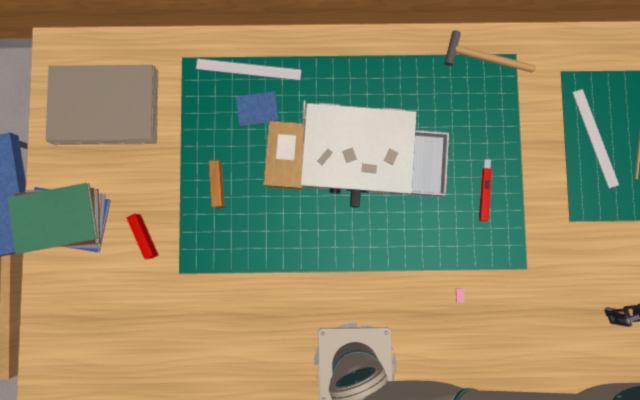

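View pics/side0.png

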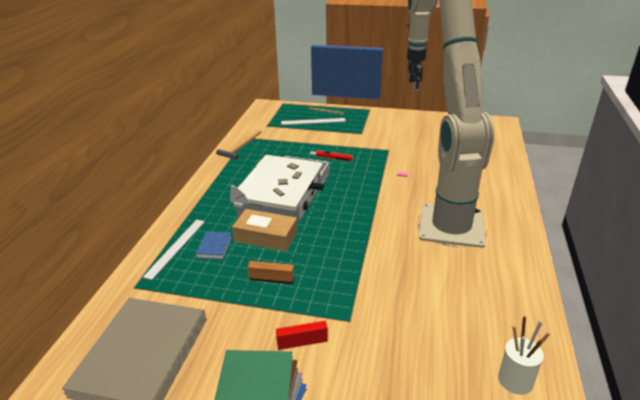

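The top view shows the lid at (358,148), the handle at (355,198), the tray on the right (430,162), the carton on the left (285,155), the notebook at (257,108) and the knife at (486,190). Scraper candidates are the brown block at (216,184) on the mat and the red block at (142,236) off it. The brown one fits (beech, on the mat left of the unit). The pink look-alike is at (460,295).

```bash
cat > h.py <<'E'
from cell import *
import cv2,numpy as np
def project(name_or_c,P):
    c=name_or_c if isinstance(name_or_c,dict) else calibration(name_or_c)
    T=np.linalg.inv(np.array(c["world_from_camera"])); P=np.atleast_2d(P)
    q=P@T[:3,:3].T+T[:3,3]
    return np.c_[q[:,0]/q[:,2]*c["fx"]+c["cx"],q[:,1]/q[:,2]*c["fy"]+c["cy"]]
def back(c,uv,z):
    c=c if isinstance(c,dict) else calibration(c)
    T=np.array(c["world_from_camera"]); uv=np.atleast_2d(uv).astype(float)
    d=np.c_[(uv[:,0]-c["cx"])/c["fx"],(uv[:,1]-c["cy"])/c["fy"],np.ones(len(uv))]@T[:3,:3].T
    return T[:3,3]+d*((z-T[2,3])/d[:,2])[:,None]
def blob(mask,near):
    mask=cv2.morphologyEx(mask.astype(np.uint8),cv2.MORPH_CLOSE,np.ones((3,3)))
    n,l,st,ce=cv2.connectedComponentsWithStats(mask)
    k=l[near[1],near[0]]; return (l==k).astype(np.uint8),st[k]
def rect(c,m,z):
    cn=max(cv2.findContours(m,cv2.RETR_EXTERNAL,cv2.CHAIN_APPROX_NONE)[0],key=cv2.contourArea)[:,0]
    w=back(c,cn,z)[:,:2].astype(np.float32)
    return cv2.minAreaRect(w),back(c,cv2.boxPoints(cv2.minAreaRect(cn)),z)
E
python3 - <<'E'
from h import *
im=cv2.imread("pics/top0.png"); hsv=cv2.cvtColor(im,cv2.COLOR_BGR2HSV); c=calibration("top")
print(hsv[110,320],hsv[184,216],hsv[157,349],hsv[238,142],hsv[160,430])
m,st=blob((hsv[...,2]>200)&(hsv[...,1]<40),(330,125)); print("lid",st,rect(c,m,108))
m,st=blob((hsv[...,0]<20)&(hsv[...,1]>130)&(hsv[...,2]>60),(216,184)); print("scr",st,rect(c,m,58))
b=im[85:225,180:460]; cv2.imwrite("pics/crop1.png",cv2.resize(b,None,fx=2.85,fy=2.85,interpolation=cv2.INTER_CUBIC))
E
```

```text
[ 17  23 218] [ 14 170 178] [ 14  45 164] [  1 241 202] [120   3 190]
lid [ 301  104  115   89 8285] (((598.5045166015625, -12.5804443359375), (297.03521728515625, 222.320068359375), 84.86235046386719), array([[ 500.99882117,  144.96583601,  108.        ],
       [ 722.59619583,  126.26044444,  108.        ],
       [ 695.6448678 , -173.49769785,  108.        ],
       [ 474.63461345, -150.20977528,  108.        ]]))
scr [209 161  15  46 532] (((512.0941772460938, 383.51171875), (129.2665557861328, 32.43442916870117), 3.886544704437256), array([[575.52165162, 404.25522503,  58.        ],
       [577.16997057, 371.65751428,  58.        ],
       [448.68858174, 362.96853175,  58.        ],
       [447.0828334 , 395.28812616,  58.        ]]))
```

View pics/crop1.png

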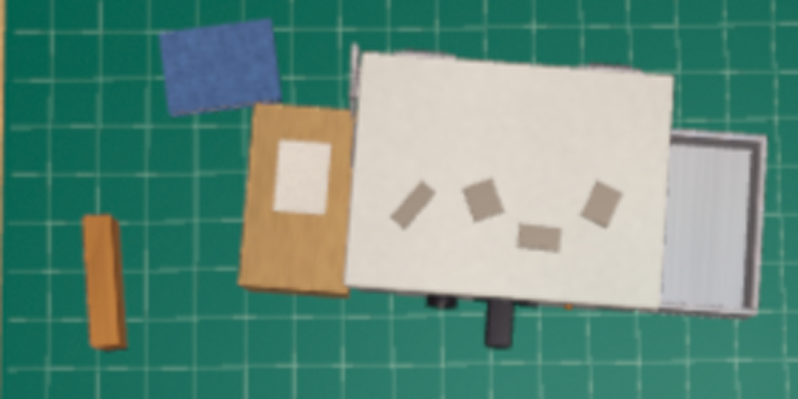

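The crop confirms it: the brown beech block at crop (105,282), upright, is the scraper. Unit centre comes out at about (598,-13), yaw -5.1°; the lid measures 297×222, close to the given 300×226. The scraper is at about (512,386), yaw +4°. It wipes toward -y into the tray on the right. Next I move over to the scraper.

Emit:
apply_moves([
  [0,0,0,0,0.8,0],
  [0,0,0,0,0.8,0],
  [-0.79,0,-0.84,0,0,0],
  [-0.79,0,-0.84,0,0,0],
  [-0.79,0,-0.84,0,0,0],
  [-0.79,0,-0.84,0,0,0],
  [-0.79,0,-0.84,0,0,0],
  [-0.79,0,-0.84,0,0,0],
  [-0.79,0,-0.84,0,0,0],
  [-0.79,0,-0.84,0,0,0],
  [-0.79,0,-0.84,0,0,0],
  [0,0,-0.8,0,0,0],
], jaw=1)

```text
clock: 1.6
eef_pos: [450.4, -267.1, 230.9]
tool_rot: [-1.571, 0.001, -3.07]
force: [-0.2, 0.7, 0.6]
width: 84.8
```

```bash
cat >> h.py <<'E'
from scipy.spatial.transform import Rotation as Ro
def go(P,yawdeg=None):
    """print shift (units, in current tool axes) and turn to reach TCP P, tool down at yaw"""
    s=read_state(); R=Ro.from_euler("xyz",s["tool_rot"])
    print("t",round(s["clock"],2),"pos",np.round(s["eef_pos"],1),"rot",np.round(np.degrees(s["tool_rot"]),1),"F",np.round(s["force"],1),"w",round(s["width"],1))
    d=np.array(P)-s["eef_pos"]; 
    if yawdeg is None: Rt=R
    else:
        Rt=Ro.from_euler("xyz",[-90,0,yawdeg],degrees=True)
        print("turn",np.round(np.degrees((R.inv()*Rt).as_rotvec())/8,2))
    print("shift now-axes",np.round(R.inv().apply(d)/40,3),"target-axes",np.round(Rt.inv().apply(d)/40,3))
a=np.radians(-5.14); U=np.array([598.5,-12.6,3])
RU=Ro.from_euler("z",a)
def unit(p): return U+RU.apply(p)
E
python3 -c "
from h import *
go([512,386,170],-176)"
```

```text
t 1.6 pos [ 450.4 -267.1  230.9] rot [-9.000e+01  1.000e-01 -1.759e+02] F [-0.2  0.7  0.6] w 84.8
turn [ 0.    0.02 -0.01]
shift now-axes [ -2.708   1.535 -16.173] target-axes [ -2.675   1.523 -16.18 ]
```

Emit:
apply_moves([
  [-0.2,0,-0.9,0,0,0],
  [-0.2,0,-1,0,0,0],
  [-0.2,0,-1,0,0,0],
  [-0.2,0,-1,0,0,0],
  [-0.2,0,-1,0,0,0],
  [-0.2,0,-1,0,0,0],
  [-0.2,0,-1,0,0,0],
  [-0.2,0,-1,0,0,0],
  [-0.2,0,-1,0,0,0],
  [-0.2,0,-1,0,0,0],
  [-0.2,0,-1,0,0,0],
  [-0.2,0,-1,0,0,0],
])

```text
clock: 3.1
eef_pos: [511.0, 213.2, 231.0]
tool_rot: [-1.57, -0.001, -3.073]
force: [0.6, -0.6, -0.1]
width: 85.2
```

Emit:
apply_moves([
  [0,0.2,-1,0,0,0],
  [0,0.3,-1,0,0,0],
  [0,0.3,-1,0,0,0],
  [-0.2,0.3,-0.8,0,0,0],
  [-0.1,0.4,-0.5,0,0,0],
  [0,0,0,0,0,0],
  [0,0,0,0,0,0],
])

```text
clock: 3.98
eef_pos: [511.6, 383.0, 171.5]
tool_rot: [-1.57, -0.0, -3.074]
force: [0.8, -1.0, 0.9]
width: 85.4
```

```bash
python3 -c "
from h import *
go([512,386,170],-176)
c=calibration('wrist'); im=get_image('wrist')[:,:,::-1].copy(); cv2.imwrite('pics/w1.png',im)
print(np.round(c['world_from_camera'],3),c['fx'])
R=Ro.from_euler('z',4,degrees=True)
for x,y,z in [(65,14,58),(65,-14,58),(-65,-14,58),(-65,14,58)]:
    p=project(c,np.array([512,386,0])+R.apply([x,y,z]))[0]; print(p); cv2.circle(im,(int(p[0]),int(p[1])),3,(255,0,0),1)
cv2.imwrite('pics/w1b.png',im)
"
```

```text
t 3.98 pos [511.6 383.  171.5] rot [ -89.9   -0.  -176.1] F [ 0.8 -1.   0.9] w 85.4
turn [-0.01 -0.02  0.  ]
shift now-axes [-0.015  0.037 -0.075] target-axes [-0.015  0.037 -0.075]
[[ 6.70000e-02 -9.52000e-01 -2.99000e-01  5.87818e+02]
 [-9.98000e-01 -6.30000e-02 -2.10000e-02  3.88936e+02]
 [ 1.00000e-03  3.00000e-01 -9.54000e-01  3.15012e+02]
 [ 0.00000e+00  0.00000e+00  0.00000e+00  1.00000e+00]] 330.502884664086
[295.37360279 107.30340478]
[332.62672796 107.18347314]
[331.0377402  261.83967808]
[298.84259603 261.94900495]
```

View pics/w1b.png

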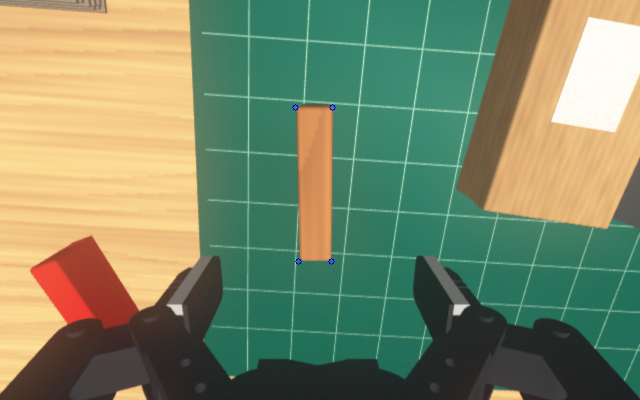

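The projected scraper outline (blue, corners around (295,107) to (331,262)) lies on the block to within about 2 px. The foot is hidden beneath it, so it is upright. Next I descend and grip.

Emit:
apply_moves([
  [0,0.8,-0.06,0,0,0],
  [0,0.8,0,0,0,0],
  [0,0.8,0,0,0,0],
  [0,0.6,0,0,0,0],
  [0,0.45,0,0,0,0],
  [0,0.26,0,0,0,0],
  [0,0,0,0,0,0],
])

```text
clock: 4.9
eef_pos: [511.2, 386.4, 22.8]
tool_rot: [-1.57, -0.0, -3.074]
force: [0.0, -1.0, 0.2]
width: 85.3
```

Emit:
apply_moves([
  [0,0,0,0,0,0],
  [0,0,0,0,0,0],
  [0,0,0,0,0,0],
  [0,0,0,0,0,0],
  [0,0,0,0,0,0],
  [0,0,0,0,0,0],
  [0,0,0,0,0,0],
  [0,0,0,0,0,0],
], jaw=-1)

```text
clock: 5.9
eef_pos: [511.7, 387.0, 23.6]
tool_rot: [-1.571, 0.001, -3.073]
force: [-0.5, -0.9, 4.9]
width: 27.3
```

```bash
python3 -c "
from h import *
for i in range(1): go(unit([-30,162,105+20+50]),180-5.14)
print(unit([-30,162,0]),unit([-30,-155,0]))
"
```

```text
t 5.9 pos [511.7 387.   23.6] rot [-9.000e+01  1.000e-01 -1.761e+02] F [-0.5 -0.9  4.9] w 27.3
turn [ 0.    1.13 -0.01]
shift now-axes [-1.384 -3.863  5.996] target-axes [-2.307 -3.861  5.706]
[583.13415928 151.43624886   3.        ] [ 554.73424245 -164.28901894    3.        ]
```

Emit:
apply_moves([
  [0,-0.4,0,0,0,0],
  [0,-0.8,0,0,0,0],
  [0,-0.9,0,0,0,0],
  [0,-0.9,0,0,0,0],
  [0,-0.86,0,0,0,0],
  [0,0,0,0,0.56,0],
  [0,0,0,0,0.57,0],
  [-0.33,0,0.8,0,0,0],
  [-0.33,0,0.8,0,0,0],
  [-0.33,0,0.8,0,0,0],
  [-0.33,0,0.8,0,0,0],
  [-0.33,0,0.8,0,0,0],
])

```text
clock: 7.4
eef_pos: [562.6, 220.4, 177.8]
tool_rot: [-1.571, -0.0, 3.052]
force: [0.7, 0.2, -2.1]
width: 27.1
```

Emit:
apply_moves([
  [-0.33,0,0.8,0,0,0],
  [-0.33,0,0.8,0,0,0],
  [0,0,0.1,0,0,0],
  [0,0,0,0,0,0],
  [0,0,0,0,0,0],
])

```text
clock: 8.02
eef_pos: [582.3, 153.3, 177.4]
tool_rot: [-1.572, -0.0, 3.054]
force: [-0.1, 0.6, -1.4]
width: 27.3
```

```bash
python3 -c "
from h import *
go(unit([-30,162,105+20.6+2]),180-5.14)
c=calibration('top'); im=get_image('top')[:,:,::-1].copy()
def box(cx,cy,z,hx,hy,col):
    pts=[project(c,unit([cx+sx*hx,cy+sy*hy,z]))[0] for sx,sy in [(1,1),(1,-1),(-1,-1),(-1,1)]]
    return np.array(pts)
k=2.85;o=np.array([180,85])
big=cv2.resize(im[85:225,180:460],None,fx=k,fy=k,interpolation=cv2.INTER_CUBIC)
for b,col in [(box(0,0,105,113,150,0),(255,0,0)),(box(-143,0,96,24,13,0),(0,255,255)),(box(-30,162,50+105+55,65,14,0),(0,0,255))]:
    cv2.polylines(big,[((b-o)*k).astype(int)],True,col,1)
cv2.imwrite('pics/t2.png',big)
"
```

```text
t 8.03 pos [582.3 153.3 177.4] rot [-90.1  -0.  175. ] F [-0.1  0.6 -1.4] w 27.3
turn [0.01 0.02 0.  ]
shift now-axes [-0.024  1.171  0.045] target-axes [-0.024  1.171  0.044]
```

View pics/t2.png

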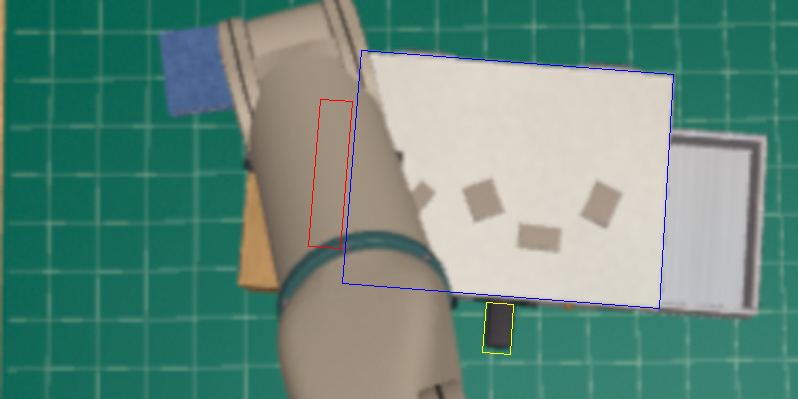

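The lid outline (blue) and the handle at crop (498,325) fit the model. The chips are in front of the scraper, with the leftmost at crop (413,200). Next I lower the scraper to about 2 mm above lid level, just outside the left edge.

Emit:
apply_moves([
  [-0.02,0.5,0.04,0,0.02,0],
  [0,0.5,0,0,0,0],
  [0,0.17,0,0,0,0],
  [0,0,0,0,0,0],
  [0,0,0,0,0,0],
])

```text
clock: 8.7
eef_pos: [584.1, 150.2, 131.3]
tool_rot: [-1.571, 0.001, 3.05]
force: [0.7, 0.2, -1.4]
width: 27.2
```

Emit:
apply_moves([
  [0,0,0.15,0,0,0],
  [0,0,0.25,0,0,0],
  [0,0,0.25,0,0,0],
  [0,0,0.1,0,0,0],
  [0,0,0,0,0,0],
])

```text
clock: 9.32
eef_pos: [580.9, 119.3, 130.6]
tool_rot: [-1.571, 0.0, 3.048]
force: [-0.2, -0.5, -1.5]
width: 27.3
```

```bash
python3 -c "
from h import *
go(unit([-30,-160,105+20.6+2]),180-5.14)
im=get_image('side'); c=calibration('side'); p=project(c,unit([-30,130,105]))[0].astype(int); print(p)
b=im[p[1]-70:p[1]+50,p[0]-80:p[0]+80,::-1]; cv2.imwrite('pics/s3.png',cv2.resize(b,None,fx=5,fy=5,interpolation=cv2.INTER_CUBIC))
"
```

```text
t 9.32 pos [580.9 119.3 130.6] rot [-90.    0.  174.7] F [-0.2 -0.5 -1.5] w 27.3
turn [ 0.   -0.03 -0.  ]
shift now-axes [-0.01  -0.     7.244] target-axes [ 0.015 -0.     7.244]
[272 199]
```

View pics/s3.png

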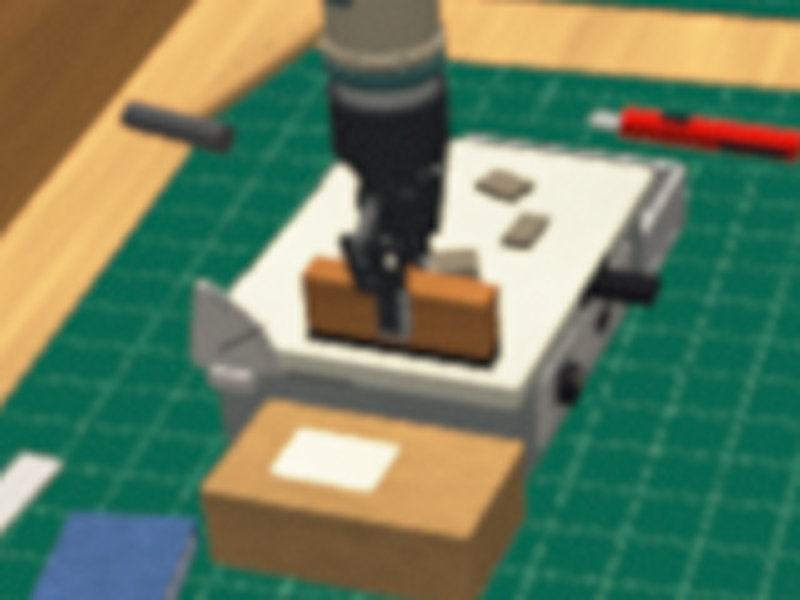

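The scraper (crop (400,310)) stands upright across the lid, with its dark foot just above the surface and no contact force. The chips lie ahead of it. Now the stroke.

Emit:
apply_moves([
  [0,0,0.2,0,0,0],
  [0,0,0.33,0,0,0],
  [0,0,0.33,0,0,0],
  [0,0,0.33,0,0,0],
  [0,0,0.33,0,0,0],
  [0,0,0.33,0,0,0],
  [0,0,0.33,0,0,0],
  [0,0,0.33,0,0,0],
  [0,0,0.33,0,0,0],
  [0,0,0.33,0,0,0],
  [0,0,0.33,0,0,0],
  [0,0,0.33,0,0,0],
])

```text
clock: 10.88
eef_pos: [566.6, -33.5, 130.5]
tool_rot: [-1.571, 0.0, 3.049]
force: [0.1, 0.8, -1.1]
width: 27.2
```

```bash
python3 -c "
from h import *
go(unit([-30,-160,105+20.6+2]),180-5.14)
im=get_image('wrist'); cv2.imwrite('pics/w4.png',im[:,:,::-1])
"
```

```text
t 10.88 pos [566.6 -33.5 130.5] rot [-90.    0.  174.7] F [ 0.1  0.8 -1.1] w 27.2
turn [ 0.   -0.02 -0.  ]
shift now-axes [-6.000e-03 -2.000e-03  3.407e+00] target-axes [ 3.000e-03 -2.000e-03  3.407e+00]
```

View pics/w4.png

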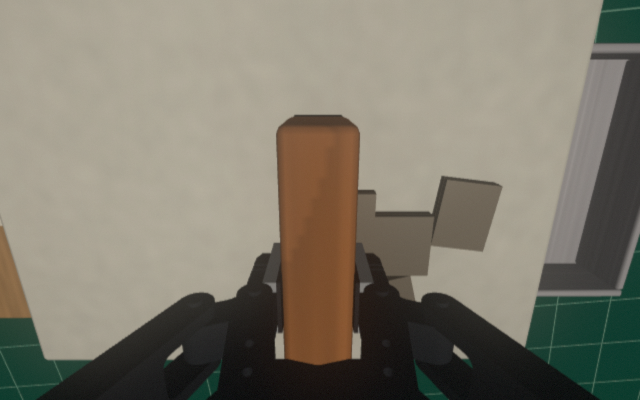

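The chips are gathered ahead of the scraper at (365–500,180–300), with the tray beyond on the right at (600,170). I continue the stroke to the end.

Emit:
apply_moves([
  [0,0,0.2,0,0,0],
  [0,0,0.32,0,0,0],
  [0,0,0.32,0,0,0],
  [0,0,0.32,0,0,0],
  [0,0,0.32,0,0,0],
  [0,0,0.32,0,0,0],
  [0,0,0.32,0,0,0],
  [0,0,0.32,0,0,0],
  [0,0,0.32,0,0,0],
  [0,0,0.32,0,0,0],
  [0,0,0.3,0,0,0],
  [0,0,0,0,0,0],
])

```text
clock: 12.42
eef_pos: [554.0, -168.8, 130.5]
tool_rot: [-1.57, 0.0, 3.047]
force: [-0.3, -1.3, -1.2]
width: 27.6
```

Emit:
apply_moves([
  [0,0,0,0,0,0],
  [0,0,0,0,0,0],
  [0,-0.5,0,0,0,0],
  [0,-1,0,0,0,0],
  [0,-0.5,0,0,0,0],
  [0,0,-0.6,0,0,0],
  [0,0,-1,0,0,0],
  [0,0,-1,0,0,0],
  [0,0,-0.6,0,0,0],
  [0,0,0,0,0,0],
])

```text
clock: 13.68
eef_pos: [566.1, -36.5, 210.6]
tool_rot: [-1.572, -0.0, 3.055]
force: [-1.0, -1.0, -1.7]
width: 27.2
```

```bash
python3 -c "
from h import *
go([513,386,125],-176)
im=get_image('wrist')[:,:,::-1]; b=get_image('top')[85:225,300:460,::-1]
b=cv2.resize(b,None,fx=3,fy=3,interpolation=cv2.INTER_CUBIC)
o=np.zeros((600,800,3),np.uint8); w=cv2.resize(im,(320,200)); o[:420,:480]=b; o[420:,:288]=w[:180,:288]
s=get_image('side')[110:230,210:350,::-1]; s=cv2.resize(s,(320,274)); o[:274,480:]=s
o[274:600,480:]=cv2.resize(im[:,240:],(320,320))[:326] if 0 else np.pad(cv2.resize(im[:,240:],(320,320)),((0,6),(0,0),(0,0)))
cv2.imwrite('pics/m5.png',o)
"
```

```text
t 13.68 pos [566.1 -36.5 210.6] rot [-90.1  -0.  175. ] F [-1.  -1.  -1.7] w 27.2
turn [ 0.01 -1.12 -0.  ]
shift now-axes [  2.24    2.155 -10.404] target-axes [  0.588   2.139 -10.629]
```

View pics/m5.png

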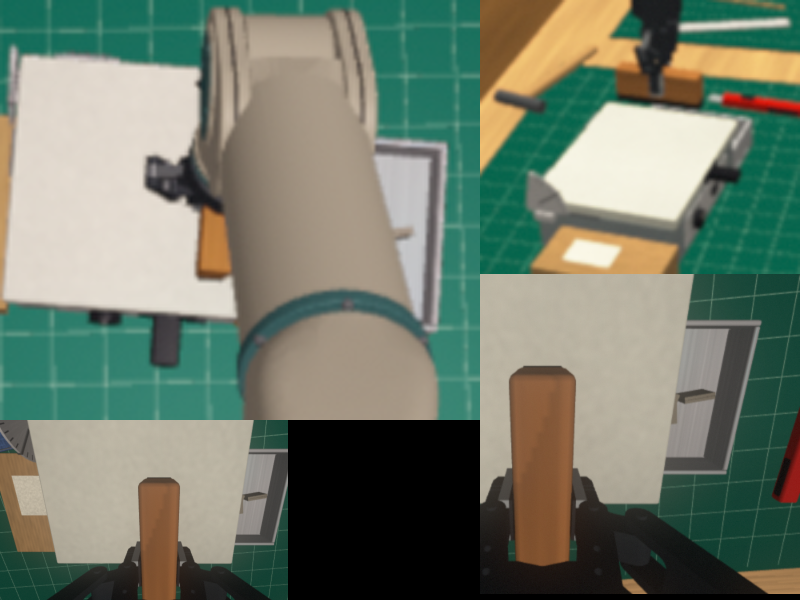

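The lid is bare in both views. One chip is clearly visible in the tray at (698,397); I will check the rest from above once the arm clears. Next I return the scraper.

Emit:
apply_moves([
  [0,0,0,0,-0.56,0],
  [0,0,-0.5,0,-0.56,0],
  [0.06,0,-1,0,0,0],
  [0.06,0,-1,0,0,0],
  [0.06,0,-1,0,0,0],
  [0.06,0,-1,0,0,0],
  [0.06,0,-1,0,0,0],
  [0.06,0,-1,0,0,0],
  [0.06,0,-1,0,0,0],
  [0.06,0,-1,0,0,0],
  [0.06,0.3,-1,0,0,0],
  [0.06,0.8,-0.8,0,0,0],
])

```text
clock: 15.32
eef_pos: [517.3, 373.6, 167.7]
tool_rot: [-1.575, 0.003, -3.075]
force: [0.3, -0.3, -2.3]
width: 26.9
```

Emit:
apply_moves([
  [0,0.7,-0.3,0,0,0],
  [0,0.3,0,0,0,0],
  [0,0,0,0,0,0],
])

```text
clock: 15.7
eef_pos: [516.2, 380.6, 125.9]
tool_rot: [-1.569, -0.001, -3.078]
force: [0.6, -0.2, -1.0]
width: 27.4
```

```bash
python3 -c "
from h import *
go([513,386,24.5],-176)
b=get_image('top')[85:225,300:460,::-1]; cv2.imwrite('pics/t6.png',cv2.resize(b,None,fx=4,fy=4,interpolation=cv2.INTER_CUBIC))
"
```

```text
t 15.7 pos [516.2 380.6 125.9] rot [-8.990e+01 -1.000e-01 -1.764e+02] F [ 0.6 -0.2 -1. ] w 27.4
turn [-0.01 -0.04  0.01]
shift now-axes [ 0.068  2.535 -0.143] target-axes [ 0.07   2.535 -0.139]
```

View pics/t6.png

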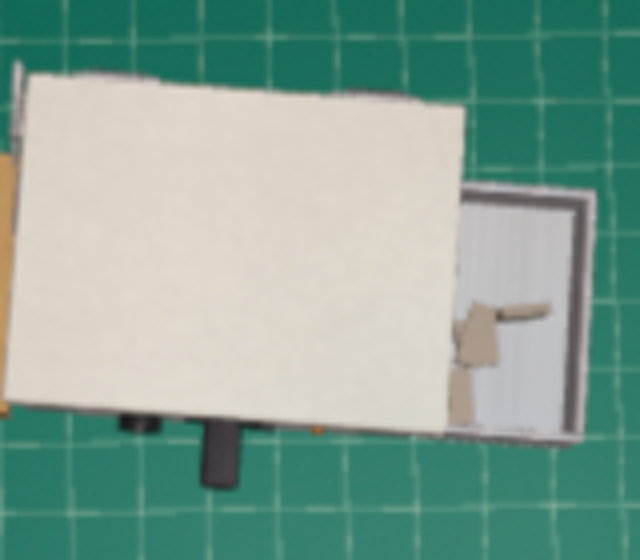

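All four chips are in the tray, at crop (525,312), (480,335), (458,335) and (460,395), and the lid is bare. Next I set down the scraper.

Emit:
apply_moves([
  [0,0.7,0,0,0,0],
  [0,0.8,0,0,0,0],
  [0,0.6,0,0,0,0],
  [0,0.25,0,0,0,0],
  [0,0.15,0,0,0,0],
  [0,0.05,0,0,0,0],
  [0,0,0,0,0,0],
  [0,0,0,0,0,0],
])

```text
clock: 16.75
eef_pos: [516.8, 382.1, 25.2]
tool_rot: [-1.571, 0.001, -3.077]
force: [-0.2, -0.5, -2.0]
width: 27.1
```

```bash
python3 -c "
from h import *
go([513,386,23.5])
print(unit([-143,0,96]))"
```

```text
t 16.75 pos [516.8 382.1  25.2] rot [-9.000e+01  1.000e-01 -1.763e+02] F [-0.2 -0.5 -2. ] w 27.1
shift now-axes [ 0.089  0.043 -0.103] target-axes [ 0.089  0.043 -0.103]
[4.56075037e+02 2.11318948e-01 9.90000000e+01]
```

Emit:
apply_moves([
  [0,0.04,0,0,0,0],
  [0,0.03,0,0,0,0],
  [0,0,0,0,0,0],
])

```text
clock: 17.12
eef_pos: [516.8, 382.1, 23.5]
tool_rot: [-1.571, 0.001, -3.077]
force: [-2.7, -1.4, 10.3]
width: 27.6
```

Seated (10 N). I ease off slightly, open and rise.

Emit:
apply_moves([
  [0,-0.02,0,0,0,0],
  [0,0,0,0,0,0],
])

```text
clock: 17.38
eef_pos: [516.8, 382.1, 23.6]
tool_rot: [-1.571, 0.001, -3.077]
force: [-1.4, -1.7, 7.2]
width: 27.3
```

Emit:
apply_moves([
  [0,0,0,0,0,0],
  [0,0,0,0,0,0],
  [0,0,0,0,0,0],
  [0,0,0,0,0,0],
  [0,0,0,0,0,0],
  [0,-0.3,0,0,0,0],
  [0,-0.8,0,0,0,0],
  [0,-1,0,0,0,0],
  [0,-1,0,0,0,0],
  [0,-1,0,0,0,0],
  [0,0,0,0,0,0],
], jaw=1)

```text
clock: 18.75
eef_pos: [518.6, 383.4, 191.3]
tool_rot: [-1.576, 0.007, -3.078]
force: [0.5, 0.0, -0.1]
width: 85.4
```

```bash
python3 -c "
from h import *
go([456,0,187],180-5.14)
im=get_image('wrist')[:,:,::-1]; cv2.imwrite('pics/w7.png',im)"
```

```text
t 18.75 pos [518.6 383.4 191.3] rot [ -90.3    0.4 -176.3] F [ 0.5  0.  -0.1] w 85.4
turn [ 0.04  1.1  -0.05]
shift now-axes [2.175 0.047 9.466] target-axes [0.699 0.107 9.687]
```

View pics/w7.png

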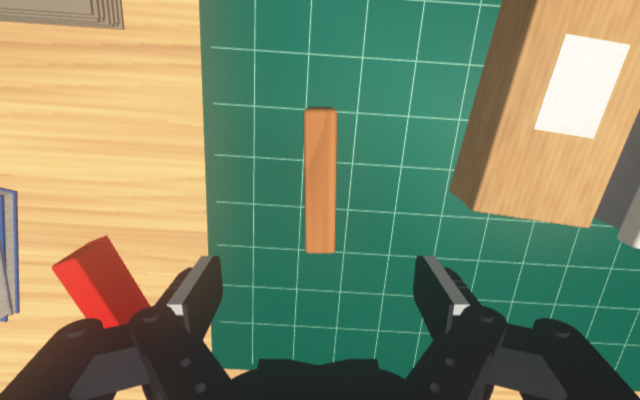

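The scraper stands upright on its foot at (320,180). Next I go above the handle.

Emit:
apply_moves([
  [0,0,0.3,0,0.55,0],
  [0.1,0,0.6,0,0.55,0],
  [0.07,0,1,0,0,0],
  [0.07,0,1,0,0,0],
  [0.07,0,1,0,0,0],
  [0.07,0,1,0,0,0],
  [0.07,0,1,0,0,0],
  [0.07,0,1,0,0,0],
  [0.07,0,1,0,0,0],
  [0.07,0,1,0,0,0],
  [0.04,0,0.7,0,0,0],
  [0,0,0,0,0,0],
])

```text
clock: 20.3
eef_pos: [456.6, -1.0, 185.9]
tool_rot: [-1.57, -0.002, 3.048]
force: [1.1, 1.2, 0.5]
width: 85.5
```

Emit:
apply_moves([
  [0,0,0,0,0,0],
  [0,0,0,0,0,0],
])

```text
clock: 20.55
eef_pos: [458.0, 2.7, 186.3]
tool_rot: [-1.571, -0.0, 3.054]
force: [-0.1, 0.3, -0.4]
width: 85.4
```

```bash
python3 -c "
from h import *
go([456,0,80+2],180-5.14)
c=calibration('wrist'); im=get_image('wrist')[:,:,::-1].copy(); cv2.imwrite('pics/w8raw.png',im)
for b,z in [([(-113,13),(-161,13),(-161,-13),(-113,-13)],104)]:
    p=np.array([project(c,unit([x,y,z]))[0] for x,y in b]); print(np.round(p,1)); cv2.polylines(im,[p.astype(int)],True,(0,255,255),1)
cv2.imwrite('pics/w8.png',im)"
```

```text
t 20.55 pos [458.    2.7 186.3] rot [-90.  -0. 175.] F [-0.1  0.3 -0.4] w 85.4
turn [0.   0.02 0.  ]
shift now-axes [0.042 2.608 0.073] target-axes [0.043 2.608 0.072]
[[303.6 165.3]
 [304.3 229.8]
 [339.9 229.9]
 [341.4 165.4]]
```

View pics/w8.png

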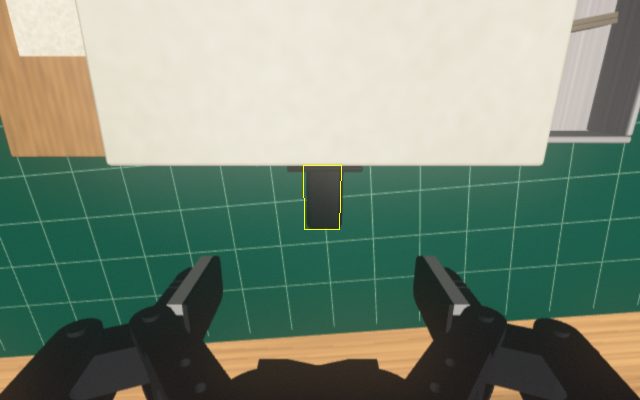

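The projected handle outline (304–341, 165–230) coincides with the tab. Next I narrow the jaws a little, descend and pinch.

Emit:
apply_moves([
  [0.04,0.5,0.07,0,0,0],
  [0,0.7,0,0,0,0],
  [0,0.7,0,0,0,0],
  [0,0.5,0,0,0,0],
  [0,0.23,0,0,0,0],
  [0,0.1,0,0,0,0],
  [0,0,0,0,0,0],
  [0,0,0,0,0,0],
], jaw=0.2)

```text
clock: 21.6
eef_pos: [456.6, -1.2, 77.9]
tool_rot: [-1.571, 0.001, 3.052]
force: [0.6, -1.3, -0.6]
width: 51.1
```

Emit:
apply_moves([
  [0,0,0,0,0,0],
  [0,0,0,0,0,0],
  [0,0,0,0,0,0],
  [0,0,0,0,0,0],
  [0,0,0,0,0,0],
  [0,0,0,0,0,0],
], jaw=-1)

```text
clock: 22.35
eef_pos: [456.3, -1.7, 77.7]
tool_rot: [-1.57, 0.001, 3.052]
force: [-0.8, -2.0, 6.2]
width: 25.1
```

```bash
python3 -c "
from h import *
go([456,0,77])
s=read_state(); p=RU.inv().apply(s['eef_pos']-U); print('unit frame TCP',np.round(p,1))
# grip ~ handle axis; arc of the point at the pads
g0=np.array([-143-113, 96-87.]); off=0
prev=g0
for th in [.1,.2,.3,.4,.5,.55,.6]:
    # lid opens: front rises; (x,z)-> rotate
    x=g0[0]*np.cos(th)+g0[1]*np.sin(th); z=-g0[0]*np.sin(th)+g0[1]*np.cos(th)
    d=np.array([x,z])-prev; prev=np.array([x,z]); print(th,'tool x',round(-d[0]/40,3),'tool y',round(-d[1]/40,3),'total dx,dz',np.round(prev-g0,1))
"
```

```text
t 22.35 pos [456.3  -1.7  77.7] rot [-90.    0.  174.9] F [-0.8 -2.   6.2] w 25.1
shift now-axes [ 0.012  0.017 -0.042] target-axes [ 0.012  0.017 -0.042]
unit frame TCP [-142.6   -1.9   74.7]
0.1 tool x -0.054 tool y -0.638 total dx,dz [ 2.2 25.5]
0.2 tool x -0.118 tool y -0.629 total dx,dz [ 6.9 50.7]
0.3 tool x -0.18 tool y -0.614 total dx,dz [14.1 75.3]
0.4 tool x -0.24 tool y -0.593 total dx,dz [23.7 99. ]
0.5 tool x -0.299 tool y -0.566 total dx,dz [ 35.7 121.6]
0.55 tool x -0.17 tool y -0.271 total dx,dz [ 42.5 132.5]
0.6 tool x -0.183 tool y -0.262 total dx,dz [ 49.8 143. ]
```

Pinched at 25 mm width. I raise along the arc to about 0.3 rad.

Emit:
apply_moves([
  [-0.02,-0.32,0,0,0,0],
  [-0.034,-0.318,0,0,0,0],
  [-0.05,-0.315,0,0,0,0],
  [-0.068,-0.314,0,0,0,0],
  [-0.083,-0.308,0,0,0,0],
  [-0.097,-0.306,0,0,0,0],
  [0,0,0,0,0,0],
])

```text
clock: 23.22
eef_pos: [469.7, -2.9, 153.1]
tool_rot: [-1.57, -0.0, 3.052]
force: [2.2, -3.7, -10.0]
width: 25.1
```

```bash
cat >> h.py <<'E'
def lid():
    s=read_state(); p=RU.inv().apply(s['eef_pos']-U)
    d=p-np.array([-142.6,-1.9,74.7]); v=np.array([-256+d[0],9+d[2]])
    th=np.arctan2(v[1],-v[0])-np.arctan2(9,256)
    print("t",round(s["clock"],2),"dx,dy,dz",np.round(d,1),"r",round(np.hypot(*v),1),"theta",round(th,3),"F",np.round(s["force"],1),"w",round(s["width"],1),"rot",np.round(np.degrees(s["tool_rot"]),1))
    return th
E
python3 -c "
from h import *
lid()"
```

```text
t 23.23 dx,dy,dz [13.4  0.  75.4] r 256.9 theta 0.3 F [  2.2  -3.7 -10. ] w 25.1 rot [-90.   -0.  174.9]
```

Emit:
apply_moves([
  [-0.112,-0.3,0,0,0,0],
  [-0.128,-0.293,0,0,0,0],
  [-0.143,-0.286,0,0,0,0],
  [-0.156,-0.28,0,0,0,0],
  [-0.17,-0.271,0,0,0,0],
  [0,0,0,0,0,0],
  [0,0,0,0,0,0],
])

```text
clock: 24.1
eef_pos: [497.0, -5.3, 209.9]
tool_rot: [-1.57, -0.003, 3.052]
force: [-3.4, -4.1, -8.6]
width: 25.2
```

```bash
python3 -c "
from h import *
th=lid()
c=calibration('side'); im=get_image('side')[:,:,::-1]
H=unit([113,155,87]); 
def pt(r,t,y): return project(c,unit([113-r*np.cos(t),y,87+r*np.sin(t)]))[0]
print('mark .6',pt(63,.6,156),'r40',pt(40,.6,156),'pointer pred',pt(66,th,157),'hinge',pt(0,0,156))
p=pt(40,.6,156).astype(int); b=im[p[1]-25:p[1]+25,p[0]-32:p[0]+32]; print(p)
cv2.imwrite('pics/s9.png',cv2.resize(b,None,fx=12,fy=12,interpolation=cv2.INTER_CUBIC))"
```

```text
t 24.1 dx,dy,dz [4.090e+01 1.000e-01 1.322e+02] r 257.3 theta 0.546 F [-3.4 -4.1 -8.6] w 25.2 rot [-90.   -0.2 174.9]
mark .6 [243.71930695 194.54264481] r40 [238.80971674 196.99231359] pointer pred [244.86838321 195.24845306] hinge [230.43846081 201.16920077]
[238 196]
```

View pics/s9.png

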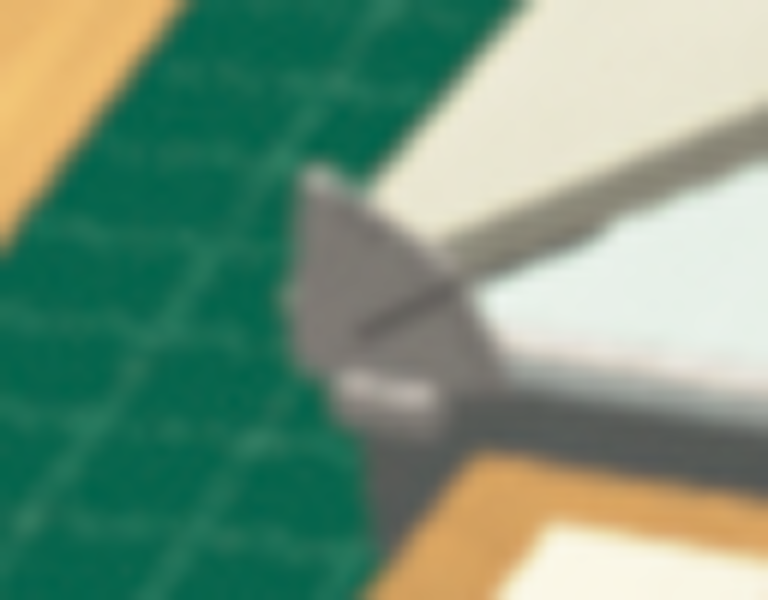

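The crop shows the quadrant with the long dark mark from (360,330) to (455,285). The needle cannot be separated at this resolution. Arm kinematics give 0.546 rad with the radius consistent (257 vs 256). I creep to just under 0.60.

Emit:
apply_moves([
  [-0.06,-0.09,0,0,0,0],
  [-0.062,-0.09,0,0,0,0],
  [-0.062,-0.088,0,0,0,0],
  [0,0,0,0,0,0],
  [0,0,0,0,0,0],
  [0,0,0,0,0,0],
])

```text
clock: 24.9
eef_pos: [504.4, -6.0, 220.4]
tool_rot: [-1.57, -0.003, 3.052]
force: [-3.6, -4.2, -10.5]
width: 25.0
```

```bash
python3 -c "
from h import *
th=lid()
c=calibration('side'); 
im=np.median([get_image('side')[:,:,::-1] for _ in range(5)],axis=0).astype(np.uint8)
cv2.imwrite('pics/side_now.png',im)
def lp(x,y,z,t): # lid coords from hinge: x forward(-), z up from underside
    return unit([113+(-x)*np.cos(t)+z*np.sin(t),y,87+x*np.sin(t)+z*np.cos(t)])
k=8
o=np.array([225,145]); b=cv2.resize(im[o[1]:o[1]+75,o[0]:o[0]+100],None,fx=k,fy=k,interpolation=cv2.INTER_CUBIC)
for t,col in [(.55,(255,0,0)),(.6,(0,0,255)),(.65,(0,200,0))]:
    q=np.array([project(c,lp(x,y,z,t))[0] for x,y,z in [(0,150,18),(226,150,18),(226,-150,18)]]); cv2.polylines(b,[((q-o+.5)*k).astype(int)],False,col,1); print(t,q[1])
cv2.imwrite('pics/s10.png',b); lid()"
```

```text
t 24.9 dx,dy,dz [ 48.2   0.  142.7] r 257.2 theta 0.595 F [ -3.6  -4.2 -10.5] w 25.0 rot [-90.   -0.2 174.9]
0.55 [280.28719156 173.37826614]
0.6 [278.05160374 170.55443645]
0.65 [275.68142623 167.80054016]
t 25.15 dx,dy,dz [4.820e+01 1.000e-01 1.426e+02] r 257.3 theta 0.595 F [ -3.8  -5.4 -10.1] w 24.9 rot [-90.   -0.2 174.9]
```

The picture limit is reached, so I check the angle numerically: fit the lid's left top edge in the side image, using the shut-lid image as reference.

```bash
python3 -c "
from h import *
from scipy.ndimage import map_coordinates as mc
c=calibration('side')
def lp(x,y,z,t): return unit([113-x*np.cos(t)+z*np.sin(t),y,87+x*np.sin(t)+z*np.cos(t)])
def score(g,t,edge):
    P=[lp(x,150,18,t) for x in np.linspace(80,215,60)] if edge=='left' else [lp(226,y,18,t) for y in np.r_[np.linspace(60,140,40)]]
    q=project(c,np.array(P)); d=q[-1]-q[0]; n=np.array([-d[1],d[0]])/np.linalg.norm(d)
    s=lambda o: mc(g,[(q+o*n)[:,1],(q+o*n)[:,0]],order=1)
    return np.mean(s(1)-s(-1))
for f in ['side0','side_now']:
    g=cv2.cvtColor(cv2.imread(f'pics/{f}.png'),cv2.COLOR_BGR2GRAY).astype(float)
    T=np.arange(-.15,.16,.01) if f=='side0' else np.arange(.45,.76,.01)
    for e in ['left','front']:
        v=np.array([score(g,t,e) for t in T]); a=np.abs(v); i=a.argmax(); w=a*(a>.6*a[i]); print(f,e,round(T[i],3),'cen',round((w*T).sum()/w.sum(),3)); print(np.round(v).astype(int))
"
```

```text
side0 left 0.0 cen -0.004
[-17 -20 -22 -25 -27 -28 -28 -26 -24 -24 -27 -35 -49 -64 -77 -81 -76 -63
 -47 -32 -21 -13  -8  -4  -3  -1  -1   0   1   2   4]
side0 front -0.01 cen -0.015
[20 19 16 13 10  6  4  6 12 24 41 60 77 88 90 81 65 45 27 13  5  2  0  0
  0  0  0  0  0  0  0]
side_now left 0.58 cen 0.568
[ 24  28  33  38  42  40  30  14  -4 -21 -38 -54 -65 -68 -59 -43 -27 -15
  -9  -5  -3  -2  -1  -1  -1  -1  -1  -1  -1  -1   0]
side_now front 0.56 cen 0.531
[ -5  -7  -9 -12 -14 -14 -10  -2   4   9  15  19  18  11   3  -1  -1   0
   0   0   0   0   0   0   0   0  -1  -1  -1  -1   0]
```

Vision says about 0.578, kinematics 0.595. I need a better measurement: sub-pixel edge residuals along the edge, with the top and wrist cameras too.

```bash
cat > e.py <<'E'
from h import *
from scipy.ndimage import map_coordinates as mc
from scipy.optimize import least_squares
import os
def lp(x,y,z,t,du=(0,0)):
    return unit(np.array([113-x*np.cos(t)+z*np.sin(t)+du[0],y+du[1],87+x*np.sin(t)+z*np.cos(t)]))
def resid(g,c,pts,t,W=5):
    """signed normal distance (px) from model edge to the strongest gradient"""
    q=project(c,np.array([lp(*p,t) for p in pts])); d=q[-1]-q[0]; n=np.array([-d[1],d[0]])/np.linalg.norm(d)
    o=np.arange(-W,W+.01,.25); r=[]
    prof=np.array([mc(g,[q[:,1]+k*n[1],q[:,0]+k*n[0]],order=1) for k in o]).T
    prof=np.array([prof[max(0,i-3):i+4].mean(0) for i in range(len(q))])
    gr=np.abs(np.gradient(cv2.GaussianBlur(prof,(5,1),0),axis=1)); i=gr.argmax(1)
    w=np.array([gr[k]*(abs(np.arange(len(o))-i[k])<=5) for k in range(len(q))]); r=(w*o).sum(1)/w.sum(1)
    return q,n,r,gr.max(1)
L=[(x,150,18) for x in np.linspace(70,220,31)]
Rr=[(x,-150,18) for x in np.linspace(10,220,43)]
F=[(226,y,18) for y in np.r_[np.linspace(50,145,20)]]
E
python3 - <<'E'
from e import *
G=lambda f: cv2.cvtColor(cv2.imread(f),cv2.COLOR_BGR2GRAY).astype(float)
lid()
cv2.imwrite('pics/top_now.png',np.median([get_image('top')[:,:,::-1] for _ in range(4)],axis=0).astype(np.uint8))
cv2.imwrite('pics/wr_now.png',get_image('wrist')[:,:,::-1]); cw=calibration('wrist')
for cam,f0,f1,c in [('side','side0','side_now',calibration('side')),('top','t','top_now',calibration('top'))]:
    f0={'t':'top0'}.get(f0,f0)
    for nm,E_ in [('L',L),('R',Rr),('F',F)]:
        for f,t in [(f0,0.),(f1,.578),(f1,.595)]:
            q,n,r,s=resid(G(f'pics/{f}.png'),c,E_,t); k=max(1,len(r)//8); print(cam,nm,f,t,np.round(r[::k],2),np.round(s[::k]).astype(int))
for nm,E_ in [('L',L),('R',Rr)]:
    for t in (.578,.595):
        q,n,r,s=resid(G('pics/wr_now.png'),cw,E_,t,8); k=4; print('wrist',nm,t,np.round(r[::k],1),np.round(s[::k]).astype(int)); print(np.round(q[::10]).astype(int).tolist())
E
```

```text
t 25.15 dx,dy,dz [4.820e+01 1.000e-01 1.426e+02] r 257.3 theta 0.595 F [ -3.8  -5.4 -10.1] w 24.9 rot [-90.   -0.2 174.9]
side L side0 0.0 [ 0.03  0.03  0.03  0.03  0.02  0.01  0.01  0.   -0.01 -0.   -0.  ] [12 12 12 12 12 12 12 12 12 12 12]
side L side_now 0.578 [0.21 0.08 0.19 0.09 4.17 4.1  4.09 4.06 4.06 4.08 4.09] [10 10 10 10 10 11 12 12 12 11 11]
side L side_now 0.595 [0.53 0.55 0.7  0.75 0.78 0.79 0.81 0.83 0.98 1.02 1.03] [10 10 10 10 10 10 10 10 10 10 10]
side R side0 0.0 [-0.48 -0.47 -0.51 -0.58 -0.53 -0.55 -0.55 -0.36 -0.34] [18 17 17 13 12 12 12 11 10]
side R side_now 0.578 [-0.28 -0.3  -0.48 -0.54 -0.44 -0.17 -4.   -3.9   4.01] [15 15 14 14 14  5  6  4  5]
side R side_now 0.595 [-0.23 -0.22 -0.22 -0.23  0.05  0.37 -3.95 -3.27  4.23] [15 15 14 14 14  5  6  4  3]
side F side0 0.0 [-0.52 -0.51 -0.51 -0.5  -0.5  -0.5  -0.49 -0.51 -0.51 -0.52] [13 13 13 13 13 13 13 13 13 13]
side F side_now 0.578 [-4.05 -4.04 -4.02 -3.88 -1.02 -1.02 -4.22 -4.22 -4.21 -4.17] [10 10  8  5  3  3  4  4  4  4]
side F side_now 0.595 [-4.25 -4.25 -4.24 -4.18 -2.23 -2.22 -2.22 -2.21 -2.06 -2.06] [5 
[... 1046 characters left out ...]
-4.3 -4.1 -3.8 -3.6 -6.2  nan] [ 0  0  2  5  8 14  9  0]
[[47, -62], [26, 10], [2, 95], [-27, 196]]
wrist L 0.595 [ nan  nan -3.1 -3.   2.4 -6.5 -6.6  nan] [0 0 6 7 5 4 4 0]
[[46, -65], [23, 7], [-3, 91], [-35, 193]]
wrist R 0.578 [ nan  nan  nan  nan  nan -1.  -1.2 -1.5 -1.7 -1.   5.1] [ 0  0  0  0  0  6 11 12 13 11 10]
[[562, -136], [579, -75], [599, -5], [622, 77], [650, 174]]
wrist R 0.595 [nan nan nan nan nan 3.2 3.3 4.  4.5 5.8 nan] [ 0  0  0  0  0 12 17 11 11 11  0]
[[562, -137], [580, -78], [602, -8], [627, 73], [658, 171]]e.py:14: RuntimeWarning: invalid value encountered in divide
  w=np.array([gr[k]*(abs(np.arange(len(o))-i[k])<=5) for k in range(len(q))]); r=(w*o).sum(1)/w.sum(1)
```

Three cameras agree on about 0.575 (side 0.578, top 0.574, wrist 0.573). The tab therefore sat about 5 mm lower in the pads than kinematics assumed. I raise by about 0.02 rad.

Emit:
apply_moves([
  [-0.025,-0.035,0,0,0,0],
  [-0.025,-0.035,0,0,0,0],
  [-0.025,-0.035,0,0,0,0],
  [0,0,0,0,0,0],
  [0,0,0,0,0,0],
  [0,0,0,0,0,0],
])

```text
clock: 26.15
eef_pos: [507.4, -6.3, 224.5]
tool_rot: [-1.57, -0.003, 3.052]
force: [-3.8, -4.6, -11.4]
width: 24.9
```

```bash
cat > m.py <<'E'
import warnings; warnings.simplefilter("ignore")
from e import *
g=lambda im: cv2.cvtColor(np.ascontiguousarray(im),cv2.COLOR_RGB2GRAY).astype(float)
def fit(img,c,E_,base,T,W=2.5):
    # theta where the mean residual equals the shut-lid baseline
    v=[]
    for t in T:
        q,n,r,s=resid(img,c,E_,t,W); v.append(np.nanmedian(r)-base)
    return np.round(v,2)
def run(S,Tp,Wr,cw,T):
    print("T    ",T)
    print("sideL",fit(S,calibration('side'),L,0.01,T))
    print("topF ",fit(Tp,calibration('top'),F,-.1,T))
    a=fit(Wr,cw,[p for p in L if 100<p[0]<190],0,T,8); b=fit(Wr,cw,[p for p in Rr if 120<p[0]<190],0,T,8)
    print("wrist outward L",a,"R",-b,"sum",a-b)
E
python3 - <<'E'
from m import *
T=np.round(np.arange(.555,.631,.01),3); G=lambda f: cv2.cvtColor(cv2.imread(f),cv2.COLOR_BGR2GRAY).astype(float)
th=lid(); cw=calibration('wrist')
print("old"); run(G('pics/side_now.png'),G('pics/top_now.png'),G('pics/wr_now.png'),cw,T)
S=np.median([g(get_image('side')) for _ in range(4)],axis=0);Tp=np.median([g(get_image('top')) for _ in range(3)],axis=0);Wr=g(get_image('wrist'))
print("new (wrist old uses wrong cam pose)"); run(S,Tp,Wr,cw,T); lid()
E
```

```text
t 26.15 dx,dy,dz [5.130e+01 1.000e-01 1.468e+02] r 257.3 theta 0.615 F [ -3.8  -4.6 -11.4] w 24.9 rot [-90.   -0.2 174.9]
old
T     [0.555 0.565 0.575 0.585 0.595 0.605 0.615 0.625]
sideL [-0.96 -0.51 -0.04  0.31  0.78  1.2   1.49  1.67]
topF  [ 1.03  0.45 -0.27 -0.97 -1.54 -1.74 -1.03 -1.57]
wrist outward L [ 3.37  7.26  6.99  4.35  1.07 -2.71 -4.55 -3.55] R [ 3.99 -4.03  2.63  7.37  6.49  3.29 -0.02 -3.32] sum [ 7.36  3.23  9.62 11.72  7.56  0.58 -4.57 -6.87]
new (wrist old uses wrong cam pose)
T     [0.555 0.565 0.575 0.585 0.595 0.605 0.615 0.625]
sideL [-0.93 -1.16 -0.96 -0.5  -0.03  0.43  0.79  1.2 ]
topF  [ 1.92  1.67  1.    0.32 -0.29 -1.   -1.58 -1.64]
wrist outward L [ 6.92  6.4   3.2   0.42 -2.58 -6.11 -6.62  3.86] R [ 4.24  6.07  7.25  5.29  2.21 -1.04 -4.3  -6.55] sum [ 11.16  12.47  10.45   5.71  -0.37  -7.15 -10.92  -2.69]
t 26.55 dx,dy,dz [5.130e+01 1.000e-01 1.468e+02] r 257.2 theta 0.615 F [ -3.2  -4.6 -10.6] w 24.8 rot [-90.   -0.2 174.9]
```

The side, top and wrist cameras now give 0.596, 0.590 and 0.595 rad, just under the 0.60 mark. The pose and grip are steady, so I hand in while holding.

```bash
python3 - <<'E'
from m import *
im=get_image('top')[:,:,::-1].copy(); hsv=cv2.cvtColor(im,cv2.COLOR_BGR2HSV)
m,st=blob((hsv[...,0]<20)&(hsv[...,1]>130)&(hsv[...,2]>60),(216,184)); print("scraper",st,np.round(rect(calibration('top'),m,58)[0][0]))
lid(); print(finish_job())
E
```

```text
scraper [211 159  14  47 534] [517. 380.]
t 26.6 dx,dy,dz [5.120e+01 1.000e-01 1.467e+02] r 257.3 theta 0.615 F [ -2.4  -4.7 -11.1] w 24.7 rot [-90.   -0.2 174.9]
the job is handed in; nothing more can be done
None
```

I wiped the four chips off the lid into the tray with the beech scraper and stood it back on its foot on the mat. I then lifted the lid by its handle and handed the job in at 26.6 s, still holding it just under the loading mark.

- **Chips:** in the top picture taken after the stroke, all four are in the tray and the lid is bare.
- **Scraper:** it stands upright within about 6 mm of where it started. I touched nothing else on the table.
- **Lid angle, two methods disagree:** fitting the lid's edges gave 0.596 rad (side camera), 0.590 (top) and 0.595 (wrist), against 0.60 for the mark. The arm's own position implied 0.615, which would be slightly past it. I trusted the cameras because they agree with one another. The side-camera fit also reads zero on the shut lid. About 5 mm of slip of the tab between the pads would explain the gap.
- **Not confirmed by eye:** the needle could not be told apart from the mark in the side picture, and I had then used up the 12 pictures, so the final position rests on the numbers.
- **Hold:** pose and grip were steady for the last 0.4 s or so, with about 11 N at the wrist.

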